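Hang the yellow pot on the drying tree

ROBOT

A 7-joint arm with a two-finger parallel gripper is mounted at the origin on the work surface. World frame = base frame: x ahead of the robot, y to its left, z up, the work surface at z = 0. Lengths are in m, angles in rad, forces in N, time in s.
With the tool pointing down it reaches from about 0.4 to 0.875 m from the base axis. Payload 4.4 kg.
Tool frame: the origin (TCP) lies midway between the tips of the shut fingers; the grasp point (between the pads) lies 19 mm behind it (pinch_z is the distance from the TCP to the grasp point, in m); z points along the fingers, y is the line along which they close (so a half turn about z gives the same grasp; the last joint's range is limited). The gripper opens to 85 mm and grips with 20 to 120 N. Pads are 22 mm wide; open, the fingers measure 114 mm over their backs; the gripper's body (76 mm by 85 mm) begins 54 mm behind the grasp point. The pads swing forward as they close: fully open they stand 13 mm farther back than shut.
Start: joints at [1.077, 0.628, 0.038, 1.517, -0.027, 0.996, -0.02], TCP at [0.27, -0.591, 0.231] pointing down, gripper open.
Joint ranges: [-3.06, 3.06], [-0.37, 2.12], [-1.25, 1.32], [0.18, 2.47], [-1.1, 4.24], [0.23, 1.98], [-2.94, 2.94]. Speed limits (rad/s): [2.57, 2.57, 3.14, 3.14, 3.14, 3.14, 3.14].

INTERFACE

Orientations are given as [roll, pitch, yaw] about the fixed x, y, z axes, in that order (R = Rz(yaw) Ry(pitch) Rx(roll)).
In Python, from bench import * gives the robot as it stands.
- The arm moves only by the tool move_arm, never from a script. Its argument "moves" is text: rows parted by semicolons, each of 7 numbers parted by spaces: the opening, from 0 (shut) to 1 (fully open), then the shift along the tool's x, y, z in cm, then the turn, a rotation vector about the tool's x, y, z in degrees. In form: grip tx ty tz rx ry rz; .... A call has 1 to 10 rows; each row shifts and turns the commanded pose from where the row before left it, along the tool's axes as they then stand; what a row does not reach is not made up. A row lasts 1/10 s, in which the tool goes at most 50 mm and 8.59 degrees, less where a joint would pass 70% of its speed; a pose out of reach is approached as far as the arm can. A call with a gripper value outside its range is refused whole. The fingers move at their own pace and stop on an object; "force" is the grip in N (left out, the last holds). Time passes only in rows, so rows that do not move let the fingers close. It gives the time, the measured TCP pose, the force, the opening and the grip force at its end, in the units of the state.
- get_obs(): the state, without advancing time (a new reading comes with each control period).
- camera(name): name is "side" or "top"; returns a dict with "pixels" (384x512x3 uint8, red, green, blue), "fx", "fy", "cx", "cy" (pixels), "rvec" (rotation vector, rad) and "tvec" (3), from world to camera coordinates, as OpenCV has them. Camera axes: x right, y down, z forward; pixel columns grow to the right and rows downward; lengths in m; the calibration is good to about 2 mm. A picture is of the moment at which its call begins. There is no depth.
- job_done(): hands the job in; it is judged then, once.
The state is a dict: "time_s": time; "q": joint angles; "joint_velocities": joint speeds; "effort": joint torques, N m; "tool_pos": TCP position; "tool_rot": TCP orientation; "force": force on the tool from outside, world axes, zero at the start; "torque": the same for the moment, N m; "grip_width": finger opening in m; "finger_force": force on a finger pad.
Only numpy, scipy, OpenCV 4.12 (cv2) and the standard library are available. Lean on these libraries where they do the work, as an engineer would, in place of code of your own. Each camera call takes 0.05 s, during which the arm holds its last target. There are 200 camera calls.

TASK

Turn the drying tree until its one free branch points along the red tongue of its base. Then take the yellow flowerpot by its wooden grip and hang it by its wire handle on that branch, keeping it upright, and leave it hanging there with the branch still over the red tongue.

Things in the scene. Friction and masses are not known exactly. Their poses are not given: they have to be found in the camera images.
- yellow_pot: Loose yellow flowerpot, 52 mm across, 45 mm tall. Origin: centre of underside. A stiff 7 mm wire handle stands in its y-z plane; the window under it is 37 mm wide, from 45 to 107 mm height (6 mm lower at its sides). On it a wooden grip, 22 (x) by 14 mm (y), 112 to 142 mm high: pinch it from above along y, fingertips above 116 mm. About 0.12 kg. White and terracotta pots are bystanders.
- tree: Fixed base of the drying tree, place and yaw vary: wooden disc 170 mm across, 12 mm thick. Origin: on the turning axis at table height. A red tongue, 26 mm wide, lies on the table along the base's own -x, roughly towards the robot, to 170 mm from the axis. The post is no higher than 170 mm; the fastened pots hung on the three other branches reach 200 mm.
- carousel (a joint): Rotation of the four-branched top, rad, counterclockwise from above: 0 or 2 pi when the free branch is above the red tongue; turn it either way. Light friction (0.06 N m), stays where left. The green, red and blue pots on the other branches are fastened on, 90 degrees apart, same shape as the yellow one, centred 70 mm from the axis.
- knob (a point): Centre of the top of the round upright wooden knob at the free branch's end: 14 mm across, 185 mm above the table, 110 mm from the turning axis, standing 20 mm above the rod. It can be pinched from above, fingertips at 168 mm or higher, and led round in an arc.
- free_branch (a point): Hanging place: on top of the free branch's level 10 mm rod, 70 mm from the turning axis, 165 mm above the table. Own -x points outward along the branch, z up. Bring the pot in from outside, its wire handle square across the branch, so that the knob passes through the window; then lower it until the wire rests on the rod between knob and post.

How it is judged:
On the way, in this order (a step that is already met when the one before it is completed fails the run):
1. the free branch has been turned over the red tongue, within about 14 degrees ((value of joint carousel between -0.25 and 0.25 rad or value of joint carousel between 6.03319 and 6.53319 rad)), for 0.2 s.
2. the yellow pot hangs on the free branch (x of yellow_pot in the frame of free_branch between -0.04 and 0.055 m and y of yellow_pot in the frame of free_branch between -0.03 and 0.03 m and z of yellow_pot in the frame of free_branch between -0.122 and -0.092 m and angle between yellow_pot's own z axis and vertical below 0.35 rad), for 0.2 s.
At the end, for the whole second after the job is handed in: The yellow pot hangs at rest by its wire handle on the free branch, between knob and post, tilted less than 20 degrees, its underside 92 to 122 mm below the rod's top, and the branch is within 20 degrees of the red tongue (all of step 2 and (value of joint carousel between -0.35 and 0.35 rad or value of joint carousel between 5.93319 and 6.63319 rad) and linear speed of yellow_pot below 0.05 m/s and velocity of joint carousel between -0.1 and 0.1 rad/s); the robot touches nothing.
It fails at once if the yellow pot is tipped more than 40 degrees (angle between yellow_pot's own z axis and vertical above 0.7 rad).
It also fails if it takes over 58 s, if anything falls off the work surface, if the arm or the gripper's body presses on something with over 40 N, if the wrist force passes 120 N, or if a joint passes its speed limit or range.

## Working session

There is one attempt and no reset: what is moved stays moved. The work goes in short steps, Python scripts to look and compute and a tool call to move; the robot and the scene stay as the last step left them, time stands still between calls to the robot, and variables do not carry over. Pictures are saved under pics/ and viewed, at most 10 in all, crops included, and the job is handed in when it is done.

Besides the shell and the picture viewer there is one more tool, called after "Emit:" by a JSON object that holds its "fn" and its "kwargs". move_arm: Moves the arm, as the interface text tells. Its arguments: {"type":"object","properties":{"moves":{"type":"string"},"force":{"type":"number"}},"required":["moves"]}

```bash
mkdir -p pics; cat > h.py <<'E'
from bench import *
import numpy as np, cv2
def cam(n,save=None):
    c=camera(n); p=np.array(c["pixels"],np.uint8)
    if save: cv2.imwrite("pics/"+save+".png",p[:,:,::-1])
    K=np.array([[c["fx"],0,c["cx"]],[0,c["fy"],c["cy"]],[0,0,1]]); R=cv2.Rodrigues(np.array(c["rvec"],float))[0]; t=np.array(c["tvec"],float)
    return dict(p=p,K=K,R=R,t=t,o=-R.T@t)
def ray(c,uv): 
    d=c["R"].T@np.linalg.solve(c["K"],[uv[0],uv[1],1.]); return d/np.linalg.norm(d)
def onz(c,uv,z):
    d=ray(c,uv); return c["o"]+d*(z-c["o"][2])/d[2]
def tri(c1,u1,c2,u2):
    d1,d2=ray(c1,u1),ray(c2,u2); s=np.linalg.lstsq(np.c_[d1,-d2],c2["o"]-c1["o"],rcond=None)[0]
    a,b=c1["o"]+s[0]*d1,c2["o"]+s[1]*d2; return (a+b)/2,np.linalg.norm(a-b)
def proj(c,P):
    x=c["K"]@(c["R"]@np.array(P,float)+c["t"]); return x[:2]/x[2]
E
python3 - <<'E'
from h import *
a=cam("top","top0"); b=cam("side","side0")
print(a["o"],b["o"],get_obs()["tool_pos"],get_obs()["tool_rot"])
cv2.imwrite("pics/both0.png",cv2.resize(np.hstack([a["p"],b["p"]])[:,:,::-1],(800,300)))
E
```

```text
[0.38493962 0.01019761 0.97259369] [0.41838865 0.78726748 0.77701926] [ 0.26945495 -0.59088794  0.23046689] [-3.13985121e+00  9.22004292e-06  4.27782063e-01]
```

View pics/top0.png

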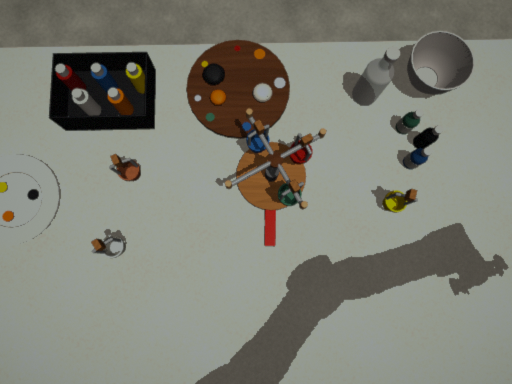

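View pics/side0.png

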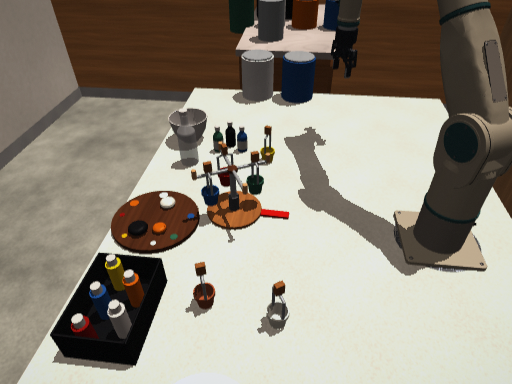

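Top view: tree disc at about (270,175), red tongue ending at (270,245), the free (pot-less) knob at (228,184), pointing left (+y), and the yellow pot at (396,202) with its grip at (411,195). The side view agrees: yellow pot (267,155), grip (267,130), free knob (245,196).

```bash
cat > m.py <<'E'
from h import *
def blobs(c,lo,hi,box,mn=6):
    x0,y0,x1,y1=box; hsv=cv2.cvtColor(c["p"],cv2.COLOR_RGB2HSV)[y0:y1,x0:x1]
    m=cv2.inRange(hsv,np.array(lo),np.array(hi)); n,l,s,ce=cv2.connectedComponentsWithStats(m)
    return [(int(s[i,4]),np.round(ce[i]+[x0,y0],1)) for i in range(1,n) if s[i,4]>=mn],m
E
python3 - <<'E'
from m import *
a=cam("top");b=cam("side")
# tongue & disc
r,m=blobs(a,(0,200,120),(6,255,255),(255,200,290,260)); print("tongue",r)
ys,xs=np.nonzero(m); pts=np.array([onz(a,(x+255,y+200),.003)[:2] for x,y in zip(xs,ys)]); mu=pts.mean(0); v=np.linalg.svd(pts-mu)[2][0]; 
s=(pts-mu)@v; print("tongue mu",mu,"dir",v,"len",np.ptp(s),"yaw deg",np.degrees(np.arctan2(v[1],v[0])))
hsv=cv2.cvtColor(a["p"],cv2.COLOR_RGB2HSV)
for uv in [(245,190),(262,200),(228,184),(411,195),(396,204),(304,205)]: print(uv,hsv[uv[1],uv[0]])
hb=cv2.cvtColor(b["p"],cv2.COLOR_RGB2HSV)
for uv in [(267,130),(267,156),(240,197),(246,196)]: print("s",uv,hb[uv[1],uv[0]])
print("yel top",blobs(a,(22,120,60),(34,255,255),(375,180,425,220))[0],"side",blobs(b,(22,120,60),(34,255,255),(250,115,285,170))[0])
print("wood top",blobs(a,(5,80,40),(18,255,255),(375,180,425,220))[0],"side",blobs(b,(5,80,40),(18,255,255),(250,115,285,170))[0])
print("knobs top",blobs(a,(5,60,60),(18,255,255),(220,100,335,215))[0]); print("knobs side",blobs(b,(5,60,60),(18,255,255),(185,135,280,235))[0])
A=cv2.resize(a["p"][100:260,215:335],None,fx=3.3,fy=3.3,interpolation=cv2.INTER_CUBIC); B=cv2.resize(a["p"][170:230,370:430],(390,390),interpolation=cv2.INTER_CUBIC)
o=np.zeros((530,790,3),np.uint8); o[:A.shape[0],:A.shape[1]]=A[:530]; o[:390,400:]=B
cv2.imwrite("pics/z1.png",o[:,:,::-1])
E
```

```text
tongue [(328, array([269.4, 226.8]))]
tongue mu [ 0.46738647 -0.04791455] dir [-0.99808026  0.06193381] len 0.08190680273364165 yaw deg 176.44918152145357
(245, 190) [ 15 177 134]
(262, 200) [ 14 180 126]
(228, 184) [ 19 120 155]
(411, 195) [ 15 178 122]
(396, 204) [ 27 255 100]
(304, 205) [ 20 116 154]
s (267, 130) [ 12 176  42]
s (267, 156) [ 14 151  59]
s (240, 197) [ 12 183 178]
s (246, 196) [ 12 188 167]
yel top [(244, array([393.4, 202. ]))] side [(41, array([262.5, 153.1])), (61, array([270.5, 151.7]))]
wood top [(79, array([412.2, 194.3]))] side [(47, array([267.5, 129.8])), (62, array([254.4, 155.8])), (41, array([267.5, 157.1]))]
knobs top [(1674, array([248.6, 113.8])), (15, array([249.6, 129.7])), (38, array([322.2, 132.2])), (75, array([306.9, 138.4])), (1388, array([273.4, 163.7])), (1222, array([261.8, 190.8])), (37, array([227.9, 183.4])), (30, array([302.9, 203.9]))]
knobs side [(57, array([221.4, 144.9])), (24, array([254.4, 152.4])), (30, array([267.6, 156.8])), (30, array([206.4, 163. ])), (52, array([231.6, 167.5])), (49, array([193.5, 173.9])), (1396, array([235.1, 209.6])), (198, array([190. , 206.6])), (122, array([189.7, 226.2])), (10, array([225.5, 228.4]))]
```

View pics/z1.png

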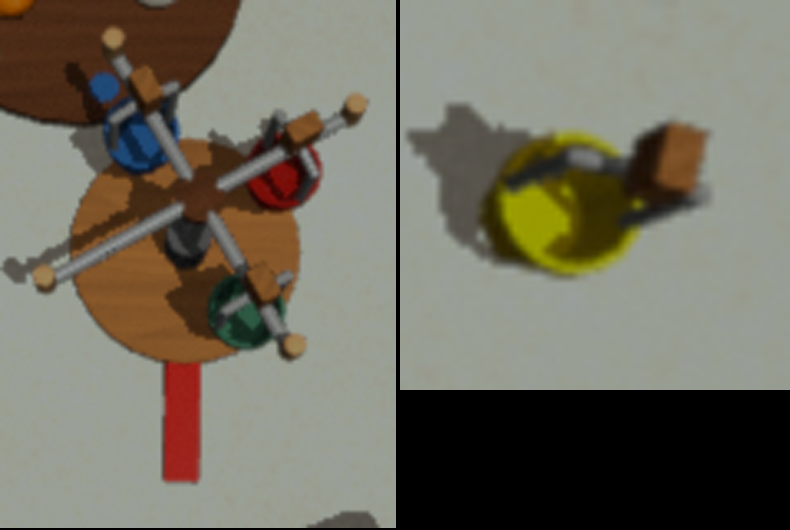

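The zoom shows the free knob at (228,183.4), the opposite knob (red pot's branch) at (322,132), and the other two at (249,112) and (303,204). On the yellow pot, the rim centre is about (396,201), the handle feet are at (387.7,198.5) and (404.6,203.8), and the grip's top face is about (414,194).

```bash
python3 - <<'E'
from m import *
a=cam("top");b=cam("side")
k=[onz(a,uv,.185) for uv in [(227.9,183.4),(322.2,132.2),(249.2,111.7),(303,204)]]
for p in k: print("knob",p[:2])
print("mid",(k[0]+k[1])[:2]/2,(k[2]+k[3])[:2]/2,"d",np.linalg.norm(k[0]-k[1])/2,np.linalg.norm(k[2]-k[3])/2)
mu=np.array([.46739,-.04791]);v=np.array([-.998,.062]); print("axis by tongue",mu-.1275*v)
ax=(k[0]+k[1])[:2]/2; f=(k[0]-k[1])[:2]; print("branch yaw",np.degrees(np.arctan2(f[1],f[0])))
print("rim c",onz(a,(396.2,201.1),.045),"grip top",onz(a,(413.8,193.8),.142),"legs",onz(a,(387.7,198.5),.045),onz(a,(404.6,203.8),.045),"shoulder",onz(a,(397.7,193.8),.105)-onz(a,(416.9,200),.105))
print("tri grip",tri(a,(412.2,194.3),b,(267.5,129.8)))
print(proj(b,k[0]))
E
```

```text
knob [0.53929819 0.04212249]
knob [ 0.64064395 -0.15025466]
knob [ 0.68716983 -0.0034794 ]
knob [ 0.49485148 -0.10434726]
mid [ 0.58997107 -0.05406609] [ 0.59101066 -0.05391333] d 0.10871974389241713 0.10858253889212306
axis by tongue [ 0.594635 -0.055815]
branch yaw 117.78060452390173
rim c [ 0.51612906 -0.34173803  0.045     ] grip top [ 0.51692241 -0.34320946  0.142     ] legs [ 0.52268318 -0.32241894  0.045     ] [ 0.50935706 -0.36077184  0.045     ] shoulder [0.01460243 0.04076482 0.        ]
tri grip (array([ 0.51746733, -0.34603356,  0.12694445]), np.float64(0.0016813834931016982))
[244.93091077 184.32589326]
```

Emit:
{"fn": "move_arm", "kwargs": {"moves": "1 2.8 -2.6 -1 0 0 0; 1 2.8 -2.6 -1 0 0 0; 1 2.8 -2.6 -1 0 0 0; 1 2.8 -2.6 -1 0 0 0; 1 2.8 -2.6 -1 0 0 0; 1 2.8 -2.6 0 0 0 0; 1 2.8 -2.6 0 0 0 0; 1 2.8 -2.6 0 0 0 0; 1 2.8 -2.6 0 0 0 0"}}

```text
time_s: 1.2
tool_pos: [0.4023, -0.2725, 0.2815]
tool_rot: [3.141, -0.0, 0.428]
force: [0.5, -0.0, -0.5]
grip_width: 0.0855
finger_force: 0.0
```

Emit:
{"fn": "move_arm", "kwargs": {"moves": "1 2.8 -2.6 0 0 0 0; 1 2.8 -2.6 0 0 0 0; 1 2.8 -2.6 0 0 0 0; 1 2.8 -2.6 0 0 0 0; 1 2.8 -2.6 0 0 0 0; 1 2.8 -2.6 0 0 0 0; 1 2.8 -2.6 0 0 0 0; 1 2.8 -2.6 0 0 0 0; 1 2.8 -2.6 0 0 0 0"}}

```text
time_s: 2.1
tool_pos: [0.5346, 0.0449, 0.2815]
tool_rot: [3.141, -0.0, 0.428]
force: [0.7, -0.4, -0.7]
grip_width: 0.0856
finger_force: 0.0
```

Emit:
{"fn": "move_arm", "kwargs": {"moves": "1 0 0 0 0 0 -8.5; 1 0 0 0 0 0 -8.5; 1 0 0 0 0 0 -8.5; 1 0 0 0 0 0 -8.5; 1 0 0 0 0 0 -8.5; 1 0 0 0 0 0 -8.5; 1 0 0 0 0 0 -8.5; 1 0 0 0 0 0 -8.5; 1 0 0 0 0 0 -8.5; 1 0 0 0 0 0 -8.5"}}

```text
time_s: 3.1
tool_pos: [0.5341, 0.0433, 0.2814]
tool_rot: [3.142, 0.0, 1.917]
force: [-0.2, 0.1, 0.6]
grip_width: 0.0852
finger_force: 0.0
```

```bash
cat > go.py <<'E'
import sys
from h import *
from scipy.spatial.transform import Rotation as Ro
x,y,z,yaw=map(float,sys.argv[1:5]); o=get_obs(); R=Ro.from_euler("xyz",o["tool_rot"])
d=R.inv().apply(np.array([x,y,z])-o["tool_pos"])*100
T=Ro.from_euler("xyz",[180,0,yaw],degrees=True)
print("t",round(o["time_s"],2),"pos",np.round(o["tool_pos"],4),"rot",np.round(np.degrees(o["tool_rot"]),2),"w",round(o["grip_width"],4),"F",np.round(o["force"],1),"q7",round(o["q"][6],2))
print("shift cm",np.round(d,2),"turn deg",np.round((R.inv()*T).as_rotvec(degrees=True),1))
E
python3 go.py .539 .042 .22 117.8
```

```text
t 3.1 pos [0.5341 0.0433 0.2814] rot [1.8000e+02 1.0000e-02 1.0985e+02] w 0.0852 F [-0.2  0.1  0.6] q7 -0.03
shift cm [-0.29  0.42  6.14] turn deg [ 0.  0. -8.]
```

Emit:
{"fn": "move_arm", "kwargs": {"moves": "1 -0.3 0.4 1 0 0 -8; 1 0 0 2 0 0 0; 1 0 0 2 0 0 0; 1 0 0 2 0 0 0; 1 0 0 2 0 0 0; 1 0 0 1.9 0 0 0; 1 0 0 0 0 0 0"}}

```text
time_s: 3.8
tool_pos: [0.5371, 0.0414, 0.1702]
tool_rot: [-3.137, -0.002, 2.051]
force: [-0.3, -1.0, 0.2]
grip_width: 0.0859
finger_force: 0.0
```

```bash
python3 - <<'E'
from h import *
b=cam("side"); a=cam("top"); o=get_obs(); print(o["tool_pos"],o["force"],o["q"])
A=cv2.resize(a["p"][120:240,190:310],(400,400),interpolation=cv2.INTER_CUBIC); B=cv2.resize(b["p"][120:240,180:300],(400,400),interpolation=cv2.INTER_CUBIC)
cv2.imwrite("pics/z2.png",np.hstack([A,B])[:,:,::-1])
E
```

```text
[0.53903948 0.04211045 0.17258566] [0.45296992 1.40884494 1.11157857] [ 0.17069679  0.58306958 -0.45269865  1.87690881  0.35624347  0.76169928
  0.00211917]
```

View pics/z2.png

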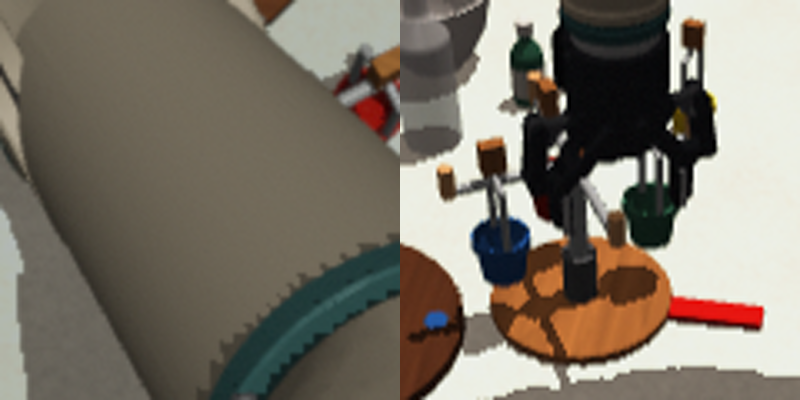

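The side crop shows the knob (615,228) centred between the open fingertips at (548,190) and (685,205), so I close here.

Emit:
{"fn": "move_arm", "kwargs": {"moves": "0 0 0 0 0 0 0; 0 0 0 0 0 0 0; 0 0 0 0 0 0 0; 0 0 0 0 0 0 0; 0 0 0 0 0 0 0; 0 0 0 0 0 0 0; 0 0 0 0 0 0 0; 0 0 0 0 0 0 0", "force": 30}}

```text
time_s: 4.7
tool_pos: [0.5392, 0.0421, 0.1727]
tool_rot: [3.141, 0.0, 2.051]
force: [-0.5, -0.3, 6.2]
grip_width: 0.012
finger_force: 29.4
```

```bash
python3 go.py .482 -.048 .172 177
python3 - <<'E'
import numpy as np
# arc of 60deg in 10 rows at r=.109, tool x outward along branch: per-row shift in tool axes
d=np.radians(6); r=10.9
print("tx",r*(np.cos(d)-1),"ty",-r*np.sin(d))
E
```

```text
t 4.7 pos [0.5392 0.0421 0.1727] rot [1.7996e+02 2.0000e-02 1.1751e+02] w 0.012 F [-0.5 -0.3  6.2] q7 0.0
shift cm [-5.35 -9.23  0.07] turn deg [  0.    0.  -59.5]
tx -0.05971134048582114 ty -1.1393602496174229
```

Emit:
{"fn": "move_arm", "kwargs": {"moves": "0 -0.06 -1.14 0 0 0 -6; 0 -0.06 -1.14 0 0 0 -6; 0 -0.06 -1.14 0 0 0 -6; 0 -0.06 -1.14 0 0 0 -6; 0 -0.06 -1.14 0 0 0 -6; 0 0 0 0 0 0 0"}}

```text
time_s: 5.3
tool_pos: [0.4978, 0.0017, 0.1727]
tool_rot: [-3.141, 0.002, 2.574]
force: [2.3, -1.6, 3.9]
grip_width: 0.0119
finger_force: 30.0
```

Emit:
{"fn": "move_arm", "kwargs": {"moves": "0 -0.06 -1.14 0 0 0 -6; 0 -0.06 -1.14 0 0 0 -6; 0 -0.06 -1.14 0 0 0 -6; 0 -0.06 -1.14 0 0 0 -6; 0 -0.06 -1.14 0 0 0 -6; 0 0 0 0 0 0 0; 0 0 0 0 0 0 0"}}

```text
time_s: 6.0
tool_pos: [0.4823, -0.0506, 0.1728]
tool_rot: [3.141, 0.004, 3.096]
force: [5.4, -2.1, 1.2]
grip_width: 0.0123
finger_force: 30.5
```

```bash
python3 go.py .482 -.048 .172 177
```

```text
t 6.0 pos [ 0.4823 -0.0506  0.1728] rot [179.98   0.21 177.37] w 0.0123 F [ 5.4 -2.1  1.2] q7 0.97
shift cm [0.04 0.26 0.08] turn deg [0.  0.2 0.4]
```

Emit:
{"fn": "move_arm", "kwargs": {"moves": "0.3 0 0 0 0 0 0; 0.6 0 0 0 0 0 0; 0.6 0 0 0 0 0 0; 0.6 0 0 -1 0 0 0; 0.6 0 0 -3 0 0 0; 0.6 0 0 -3 0 0 0; 0.6 0 0 -3 0 0 0; 0.6 0 0 0 0 0 8.4; 0.6 0 0 0 0 0 8.4"}}

```text
time_s: 6.9
tool_pos: [0.4806, -0.0497, 0.2739]
tool_rot: [3.141, 0.002, 2.799]
force: [-0.0, -0.5, -0.1]
grip_width: 0.0513
finger_force: 0.0
```

```bash
python3 go.py .517 -.344 .19 160.5
```

```text
t 6.9 pos [ 0.4806 -0.0497  0.2739] rot [1.7997e+02 1.1000e-01 1.6037e+02] w 0.0513 F [-0.  -0.5 -0.1] q7 0.87
shift cm [-13.29 -26.5    8.4 ] turn deg [ 0.   0.1 -0.1]
```

Emit:
{"fn": "move_arm", "kwargs": {"moves": "0.6 -1.66 -3.31 0 0 0 0; 0.6 -1.66 -3.31 0 0 0 0; 0.6 -1.66 -3.31 0 0 0 0; 0.6 -1.66 -3.31 0 0 0 0; 0.6 -1.66 -3.31 0 0 0 0; 0.6 -1.66 -3.31 0 0 0 0; 0.6 -1.66 -3.31 2 0 0 0; 0.6 -1.66 -3.31 2 0 0 0; 0.6 0 0 2 0 0 0; 0.6 0 0 2 0 0 0"}}

```text
time_s: 7.9
tool_pos: [0.5177, -0.3449, 0.1916]
tool_rot: [3.141, -0.001, 2.802]
force: [-0.5, -0.5, 0.9]
grip_width: 0.0514
finger_force: 0.0
```

```bash
python3 go.py .517 -.344 .120 160.5; python3 - <<'E'
from h import *
b=cam("side"); a=cam("top")
k=[proj(b,[.517,-.344,z]) for z in (.112,.142)]; print(k)
A=cv2.resize(a["p"][100:260,190:350],(400,400),interpolation=cv2.INTER_CUBIC); B=cv2.resize(b["p"][90:170,225:305],(400,400),interpolation=cv2.INTER_CUBIC)
cv2.imwrite("pics/z3.png",np.hstack([A,B])[:,:,::-1])
E
```

```text
t 7.9 pos [ 0.5177 -0.3449  0.1916] rot [ 1.7996e+02 -3.0000e-02  1.6056e+02] w 0.0514 F [-0.5 -0.5  0.9] q7 1.32
shift cm [0.09 0.06 7.16] turn deg [ 0.  -0.   0.1]
[array([267.27756225, 133.78481694]), array([267.40775155, 126.23398999])]
```

View pics/z3.png

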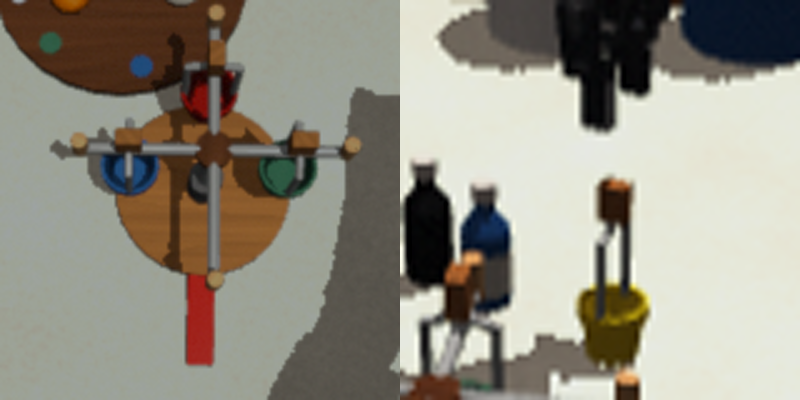

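The free branch now lies over the tongue (knob at (276,211) in the full top image), and the yellow grip at side (268,130) matches its predicted position. I descend and grip.

Emit:
{"fn": "move_arm", "kwargs": {"moves": "0.6 0.1 0 2 0 0 0; 0.6 0 0 2 0 0 0; 0.6 0 0 2 0 0 0; 0.6 0 0 1.2 0 0 0; 0.6 0 0 0 0 0 0; 0 0 0 0 0 0 0; 0 0 0 0 0 0 0; 0 0 0 0 0 0 0; 0 0 0 0 0 0 0; 0 0 0 0 0 0 0", "force": 40}}

```text
time_s: 9.0
tool_pos: [0.5183, -0.3436, 0.1216]
tool_rot: [-3.141, 0.002, 2.805]
force: [0.5, 0.7, 6.2]
grip_width: 0.0129
finger_force: 40.7
```

```bash
python3 go.py .517 -.344 .120 160.5;  python3 - <<'E'
from h import *
a=cam("top"); k=[onz(a,uv,.185)[:2] for uv in [(276,211.2),(276.6,105)]]; print(k,(k[0]+k[1])/2); d=k[0]-k[1]; print(np.degrees(np.arctan2(d[1],d[0])))
E
```

```text
t 9.0 pos [ 0.5183 -0.3436  0.1216] rot [-1.7999e+02  1.4000e-01  1.6071e+02] w 0.0129 F [0.5 0.7 6.2] q7 1.26
shift cm [ 0.11 -0.08  0.16] turn deg [-0.   0.1  0.2]
[array([ 0.48190079, -0.05085847]), array([ 0.70049649, -0.0598938 ])] [ 0.59119864 -0.05537613]
177.63311152600224
```

Emit:
{"fn": "move_arm", "kwargs": {"moves": "0 0 0 -1 0 0 0; 0 0 0 -2 0 0 0; 0 0 0 -2 0 0 0; 0 0 0 -2 0 0 0; 0 0 0 -2.5 0 0 0; 0 0 0 0 0 0 -6; 0 0 0 0 0 0 -6; 0 0 0 0 0 0 -5; 0 0 0 0 0 0 0"}}

```text
time_s: 9.95
tool_pos: [0.5167, -0.3436, 0.2153]
tool_rot: [3.141, -0.001, 3.102]
force: [0.4, -0.6, -1.2]
grip_width: 0.013
finger_force: 39.6
```

```bash
python3 go.py .444 -.049 .216 177.6
```

```text
t 9.95 pos [ 0.5167 -0.3436  0.2153] rot [ 1.7998e+02 -4.0000e-02  1.7771e+02] w 0.013 F [ 0.4 -0.6 -1.2] q7 1.59
shift cm [ 8.44 29.15 -0.05] turn deg [ 0.  -0.   0.1]
```

Emit:
{"fn": "move_arm", "kwargs": {"moves": "0 1 1.5 0 0 0 0; 0 2 3 0 0 0 0; 0 2 3.5 0 0 0 0; 0 2 3.5 0 0 0 0; 0 1.4 3.5 0 0 0 0; 0 0 3.5 0 0 0 0; 0 0 3.5 0 0 0 0; 0 0 3.5 0 0 0 0; 0 0 2.5 0 0 0 0; 0 0 1.1 0 0 0 0"}}

```text
time_s: 10.95
tool_pos: [0.445, -0.0469, 0.2159]
tool_rot: [3.141, 0.001, 3.103]
force: [0.7, -0.2, -2.2]
grip_width: 0.013
finger_force: 39.7
```

```bash
python3 go.py .444 -.049 .216 177.6; python3 - <<'E'
from h import *
b=cam("side"); a=cam("top")
print(get_obs()["tool_pos"],proj(b,[.482,-.051,.185]))
A=cv2.resize(a["p"][130:290,190:350],(400,400),interpolation=cv2.INTER_CUBIC); B=cv2.resize(b["p"][120:240,200:320],(400,400),interpolation=cv2.INTER_CUBIC)
cv2.imwrite("pics/z4.png",np.hstack([A,B])[:,:,::-1])
E
```

```text
t 10.95 pos [ 0.445  -0.0469  0.2159] rot [1.7998e+02 5.0000e-02 1.7781e+02] w 0.013 F [ 0.7 -0.2 -2.2] q7 1.05
shift cm [ 0.09 -0.22 -0.01] turn deg [0.  0.  0.2]
[ 0.44510698 -0.04833065  0.21565679] [270.13237386 165.19319526]
```

View pics/z4.png

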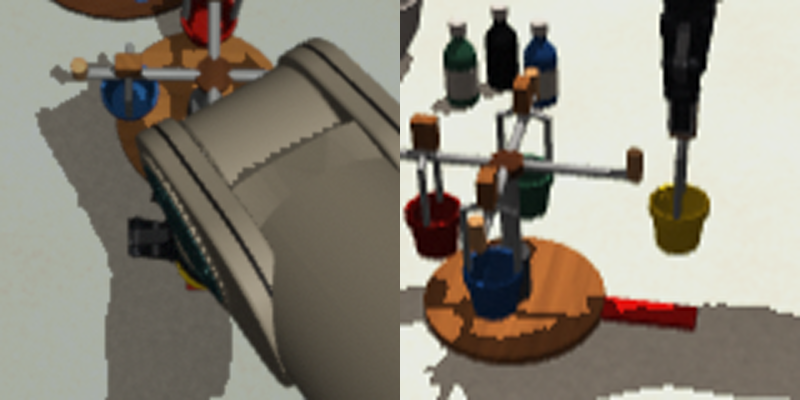

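The side crop shows the pot upright, its handle just outside the knob at (634,165) and at the right height. I slide it in along the branch.

Emit:
{"fn": "move_arm", "kwargs": {"moves": "0 -1 0 0 0 0 0; 0 -1.2 0 0 0 0 0; 0 -1.2 0 0 0 0 0; 0 -1.2 0 0 0 0 0; 0 -1.2 0 0 0 0 0; 0 -1.0 0 0 0 0 0; 0 -0.6 0 0 0 0 0; 0 0 0 0 0 0 0"}}

```text
time_s: 11.85
tool_pos: [0.5198, -0.0523, 0.2151]
tool_rot: [3.141, 0.0, 3.101]
force: [-0.3, 0.7, -0.8]
grip_width: 0.0133
finger_force: 39.7
```

```bash
python3 go.py .519 -.052 .1795 177.6; python3 - <<'E'
from h import *
b=cam("side")
B=cv2.resize(b["p"][120:240,180:300],(500,500),interpolation=cv2.INTER_CUBIC)
cv2.imwrite("pics/z5.png",B[:,:,::-1])
E
```

```text
t 11.85 pos [ 0.5198 -0.0523  0.2151] rot [1.7997e+02 2.0000e-02 1.7769e+02] w 0.0133 F [-0.3  0.7 -0.8] q7 1.06
shift cm [0.08 0.03 3.56] turn deg [0.  0.  0.1]
```

View pics/z5.png

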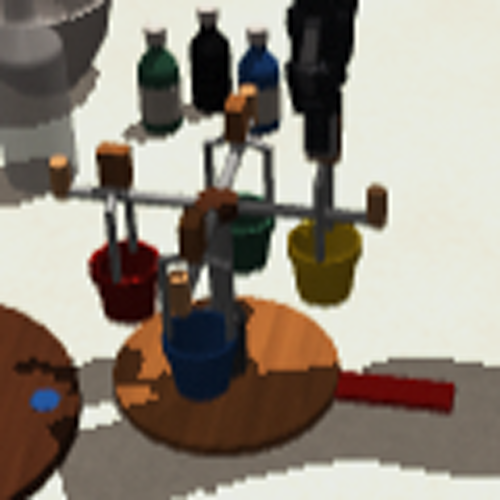

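The handle now straddles the rod between the knob (376,205) and the post, and the pot is at (325,255). I lower it until it makes contact.

Emit:
{"fn": "move_arm", "kwargs": {"moves": "0 0 0 1 0 0 0; 0 0 0 1 0 0 0; 0 0 0 0.7 0 0 0; 0 0 0 0.3 0 0 0; 0 0 0 0.3 0 0 0; 0 0 0 0 0 0 0; 0 0 0 0 0 0 0"}}

```text
time_s: 12.6
tool_pos: [0.5191, -0.0523, 0.1825]
tool_rot: [3.142, 0.0, 3.102]
force: [0.1, -1.0, -1.1]
grip_width: 0.013
finger_force: 39.7
```

Emit:
{"fn": "move_arm", "kwargs": {"moves": "0 0 0 0.2 0 0 0; 0 0 0 0 0 0 0; 0 0 0 0.2 0 0 0; 0 0 0 0 0 0 0"}}

```text
time_s: 13.0
tool_pos: [0.5192, -0.0522, 0.1793]
tool_rot: [-3.141, 0.001, 3.102]
force: [-2.6, -0.7, 7.5]
grip_width: 0.0129
finger_force: 41.0
```

Emit:
{"fn": "move_arm", "kwargs": {"moves": "0.1 0 0 0 0 0 0; 0.25 0 0 0 0 0 0; 0.4 0 0 0 0 0 0; 0.5 0 0 0 0 0 0; 0.5 0 0 0 0 0 0; 0.5 0 0 0 0 0 0; 0.5 0 0 -0.5 0 0 0; 0.5 0 0 -1.5 0 0 0; 0.5 0 0 -2 0 0 0; 0.5 0 0 -3 0 0 0"}}

```text
time_s: 14.0
tool_pos: [0.5179, -0.0524, 0.2483]
tool_rot: [3.141, -0.003, 3.102]
force: [0.6, -0.1, -0.6]
grip_width: 0.0424
finger_force: 0.0
```

Emit:
{"fn": "move_arm", "kwargs": {"moves": "0.5 0 0 -3 0 0 0; 0.5 3 0 -1 0 0 0; 0.5 3 -3 0 0 0 0; 0.5 0 -4 0 0 0 0; 0.5 0 -4 0 0 0 0; 0.5 0 -4 0 0 0 0; 0.5 0 -4 0 0 0 0; 0.5 0 -4 0 0 0 0; 0.5 0 -2 0 0 0 0; 0.5 0 0 0 0 0 0"}}

```text
time_s: 15.0
tool_pos: [0.4479, -0.3036, 0.2879]
tool_rot: [-3.141, -0.0, 3.095]
force: [-0.4, 0.3, 0.0]
grip_width: 0.0428
finger_force: 0.0
```

```bash
python3 - <<'E'
from h import *
b=cam("side"); a=cam("top"); o=get_obs(); print(o["time_s"],o["tool_pos"],o["force"])
A=cv2.resize(a["p"][90:250,190:350],(400,400),interpolation=cv2.INTER_CUBIC); B=cv2.resize(b["p"][120:240,180:300],(400,400),interpolation=cv2.INTER_CUBIC)
cv2.imwrite("pics/z6.png",np.hstack([A,B])[:,:,::-1])
E
```

```text
15.1 [ 0.44891657 -0.29918841  0.28839209] [0.05241834 0.00299189 0.11576732]
```

View pics/z6.png

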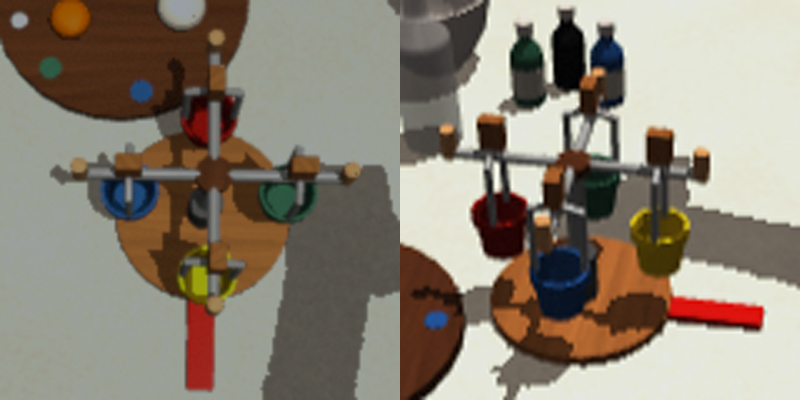

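The yellow pot hangs upright on the branch over the tongue: top crop (210,272), side crop (660,240), inside the knob. I let it settle, then hand in.

Emit:
{"fn": "move_arm", "kwargs": {"moves": "0.5 0 0 0 0 0 0; 0.5 0 0 0 0 0 0; 0.5 0 0 0 0 0 0; 0.5 0 0 0 0 0 0; 0.5 0 0 0 0 0 0; 0.5 0 0 0 0 0 0; 0.5 0 0 0 0 0 0; 0.5 0 0 0 0 0 0; 0.5 0 0 0 0 0 0; 0.5 0 0 0 0 0 0"}}

```text
time_s: 16.1
tool_pos: [0.4489, -0.2998, 0.2883]
tool_rot: [-3.142, 0.0, 3.102]
force: [0.4, 0.5, -0.0]
grip_width: 0.0426
finger_force: 0.0
```

```bash
python3 -c "
from bench import *
print(job_done())"
```

```text
the job is handed in; nothing more can be done
None
```

The job is handed in at about 16 s: the last images show the yellow pot hanging upright by its handle on the free branch, which is over the red tongue; no verdict was returned.

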